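# Shut a screw bin by tucking its flap under the lip

### The job

Close the yellow screw bin: push its upright blue flap over with the fingertips until it lies flat, then, keeping it pressed down, push it along by its white ridge until its edge is tucked fully home beneath the black lip, so that it stays shut when you let go. Do not lift, tip or shove the bin, and leave the bolt, the jar and the carton on the counter where they stand.

Things in the scene. Friction and masses are not known exactly. Their poses are not given: they have to be found in the camera images.
- bin: Yellow plastic bin of screws, 140 long (its x) x 100 wide (its y) x 70 mm high, about 2.5 kg, loose on the counter. Origin: centre of its underside; z up. At its -x end (turned roughly towards the robot) is a flat deck with the flap's hinge; at its +x end a black retaining lip stands over the rim. Two cheeks, 5 mm thick and 50 mm long in x, stand beside the hinge bar at y = -47.5 and +47.5 mm, up to 84 mm above the counter.
- flap (a joint): Angle of the blue flap about its hinge bar (rad): 0 lying flat on the bin (end stop), 1.57 upright, about 1.45 to 1.9 at the start, at most 2.1. A weak spring keeps it standing and, when it is let go, lifts it open again from flat (about 1 N at its free edge) to about 1.2 unless the lip keeps it down. The flap is a plate 92 mm long from the hinge axis to its free edge, 84 mm wide, 3 mm thick, the hinge axis in its mid-plane.
- slide (a joint): How far the hinge bar with the flap has been slid in its slots towards the lip, along the bin's +x (m): 0 drawn back, 0.018 fully home (end stop); at the start 0 to 0.003. It needs about 3 N and stays where it is left. Drawn back, the flap's edge comes down 6 mm short of the lip; fully home it is 12 mm under it. Slid more than 6 mm too early, the flap lands on top of the lip and has to be drawn back.
- hinge_axis (a point): Middle of the flap's hinge bar (a steel rod 6 mm thick along the bin's y), 72 mm above the counter, at x = -48 mm in the bin's frame when slide is 0; it moves with the slide.
- flap_edge (a point): Middle of the flap's free edge, 92 mm from the hinge axis. The point's x axis points from the hinge to the edge, its z out of the flap's outer face (up when flat).
- ridge_top (a point): Middle of the top of the white push ridge on the flap's outer face (the face turned away from the opening; on top when flat). The ridge is 60 mm long across the flap, 6 mm thick, 8 mm high, centred 76 mm from the hinge axis. With the flap flat its bare face is 73.5 mm above the counter.
- lip_edge (a point): Middle of the lower free edge of the black lip, 77.5 mm above the counter, at x = +50 mm in the bin's frame. The lip is 64 mm wide (y), 4 mm thick (its top 81.5 mm above the counter) and runs on 18 mm in the bin's +x to an upright that carries it. A flat flap has 4 mm of room below it.
- bolt_center (a point): Bystander: large steel hex bolt standing on its head, 36 mm across the head, 90 mm tall; this point is half-way up.
- jar_center (a point): Bystander: grey jar with a red cap, 54 mm diameter, 85 mm tall; this point is half-way up.
- carton_center (a point): Bystander: small cardboard carton 60 x 50 x 45 mm; this point is its centre.
Things that resemble listed ones, but are neither listed nor needed, are in the scene too. There is more than one size of the bin; the job needs the smaller.

How it is judged (in metres and radians):
On the way, in this order (a step that is already met when the one before it is completed fails the run):
1. the flap is folded over and lies flat on the bin (value of joint flap below 0.12 rad), for 0.1 s.
2. its edge is tucked home beneath the lip (value of joint flap below 0.08 rad and value of joint slide above 0.014 m), for 0.2 s.
At the end, for the whole second after the job is handed in: The flap lies within 0.08 rad of flat with its edge under the lip, slid at least 14 mm of its 18 mm, and stays so by itself; the bin stands level at rest within 30 mm of where it was and the bystanders within 20 mm (all of step 2 and angle between bin's own z axis and vertical below 0.05 rad and distance of bin from where it was at the start of the episode below 0.03 m and linear speed of bin below 0.02 m/s and not (distance of bolt_center from where it was at the start of the episode above 0.02 m) and not (distance of jar_center from where it was at the start of the episode above 0.02 m) and not (distance of carton_center from where it was at the start of the episode above 0.02 m)); the robot touches nothing.
It fails at once if the bin is lifted, tipped or shoved (30 mm or 0.15 rad) (distance of bin from where it was at the start of the episode above 0.03 m or angle between bin's own z axis and vertical above 0.15 rad or height (world z) of bin above 0.012 m).
It fails at once if a bystander is moved by more than 20 mm (distance of any of bolt_center, jar_center, carton_center from where it was at the start of the episode above 0.02 m).
It also fails if it takes over 42 s, if anything falls off the work surface, if the arm or the gripper's body presses on something with over 40 N, if the wrist force passes 120 N, or if a joint passes its speed limit or range.

### The arm

A 6-joint arm with a two-finger parallel gripper is mounted at the origin on the work surface. World frame = base frame: x ahead of the robot, y to its left, z up, the work surface at z = 0. Lengths are in mm, angles in rad, forces in N, time in s.
With the tool pointing down it reaches from about 400 to 925 mm from the base axis. Payload 12.5 kg.
Tool frame: the origin (TCP) lies at the very end of the fingers, on their centre line; the grasp point (between the pads) lies env.hold_point_z behind it (env.hold_point_z is the distance from the TCP to the grasp point, in mm); y points along the fingers, z is the direction in which the jaws open and shut, and the axes are right-handed (so a half turn about y gives the same grasp; the last joint's range is limited). The gripper opens to 95 mm and grips with 3 to 60 N. Pads are 20 mm wide; open, the fingers measure 119 mm over their backs; the gripper's body (75 mm by 180 mm) begins 59 mm behind the grasp point.
Start: joints at [1.021, 0.491, 1.559, -0, 1.092, -0.106], TCP at [268.346, 564.48, 214.661] pointing down, gripper open.
Joint ranges: [-3.1, 3.1], [-0.84, 2.19], [0.05, 2.79], [-1.13, 4.28], [0.06, 2.93], [-2.69, 2.69]. Speed limits (rad/s): [2.22, 2.22, 2.79, 3.14, 3.14, 3.14].

### API

Orientations are given as [roll, pitch, yaw] about the fixed x, y, z axes, in that order (R = Rz(yaw) Ry(pitch) Rx(roll)).
In Python, from cell import env gives the robot as it stands.
- The arm moves only by the shell command python3 -m inch 'ROWS'. ROWS is JSON, one flat list of numbers, 7 for each row, row after row: the shift along the tool's x, y, z in m, then the turn, a rotation vector about the tool's x, y, z in degrees, then the closure, from -1 (fully open) to 1 (shut). In form: [tx, ty, tz, ax, ay, az, hand, tx, ty, tz, ax, ay, az, hand, ...]. A call has 1 to 10 rows; each row shifts and turns the commanded pose from where the row before left it, along the tool's axes as they then stand; what a row does not reach is not made up. A row lasts 1/10 s, in which the tool goes at most 50 mm and 8.59 degrees, less where a joint would pass 70% of its speed; a pose out of reach is approached as far as the arm can. A call is refused whole if a number of a shift passes 0.05 or a number of a turn 8.59, either way. A call with a gripper value outside its range is refused whole. The fingers move at their own pace and stop on an object; the grip force is fixed at half the most. Time passes only in rows, so rows that do not move let the fingers close. It gives the time, the measured TCP pose, the force and the opening at its end, in the units of the state.
- env.state(): the state, without advancing time (a new reading comes with each control period).
- env.read_camera(name): name is "scene" or "top" or "wrist"; returns a dict with "pixels" (400x640x3 uint8, blue, green, red), "depth" (400x640 float32, mm along the optical axis (not along the pixel's ray), 0 where there is no reading), "mtx" (3x3 intrinsics, pixels), "R" (3x3) and "t" (3): a world point X has camera coordinates R X + t. Camera axes: x right, y down, z forward; pixel columns grow to the right and rows downward; lengths in mm; the calibration is good to about 2 mm. The wrist camera is an equidistant fisheye: a pixel r from the principal point sees the ray r / f radians off the axis. A picture is of the moment at which its call begins.
- env.job_done(): hands the job in, once; it reports no verdict.
The state is a dict: "t": time; "joints": joint angles; "qvel": joint speeds; "tau": joint torques, N m; "eef_pos": TCP position; "tcp_rot": TCP orientation; "ft_force": force on the tool from outside, world axes, zero at the start; "moment": the same for the moment, N m; "opening": opening from 0.0 (shut) to 1.0 (fully open).
Only numpy, scipy, OpenCV 4.12 (cv2) and the standard library are available. Lean on these libraries where they do the work, as an engineer would, in place of code of your own. Each camera call takes 0.05 s, during which the arm holds its last target.

## Working session

There is one attempt and no reset: what is moved stays moved. The work goes in short steps, Python scripts to look and compute and a shell command to move; the robot and the scene stay as the last step left them, time stands still between calls to the robot, and variables do not carry over. Pictures are saved under pics/ and viewed, and the job is handed in when it is done.

```bash
mkdir -p pics; ls
python3 - <<'E'
from cell import env
import cv2,numpy as np
s=env.state();print(s, env.hold_point_z)
for n in("scene","top","wrist"):
    c=env.read_camera(n);cv2.imwrite(f"pics/{n}0.png",c["pixels"]);np.savez(f"/tmp/{n}0.npz",**c)
    print(n,c["mtx"].tolist(),c["R"].round(3).tolist(),c["t"].round(1).tolist())
E
```

```text
pics
{'t': 0.0, 'joints': array([ 1.02140287e+00,  4.91568336e-01,  1.55943953e+00,  1.50879456e-05,
        1.09170874e+00, -1.05591569e-01]), 'qvel': array([ 2.76318429e-04,  6.60096013e-05,  6.11160033e-04, -4.56067958e-05,
        3.29474121e-05,  7.60672588e-04]), 'tau': array([-1.69808496e-03, -6.12648439e+01, -2.58181411e+01,  6.92755217e-02,
        4.81972564e-02, -1.12798064e-04]), 'eef_pos': array([268.20498456, 564.26055249, 214.05971443]), 'tcp_rot': array([-1.57191261e+00,  1.31766069e-04, -4.43808922e-01]), 'ft_force': array([ 0.04634594, -0.18872092, -0.44408275]), 'moment': array([-0.04822383,  0.00111854,  0.02624658]), 'opening': 0.9993805176168851} 18.8
scene [[484.962244822572, 0.0, 317.98634179046803], [0.0, 484.962244822572, 203.95154500954354], [0.0, 0.0, 1.0]] [[-0.534, 0.845, 0.017], [0.671, 0.437, -0.599], [-0.514, -0.309, -0.801]] [259.7, -339.9, 1477.0]
top [[402.89786835768695, 0.0, 314.9185604102804], [0.0, 402.89786835768695, 197.6832948377816], [0.0, 0.0, 1.0]] [[0.008, -1.0, 0.008], [-0.996, -0.009, -0.085], [0.085, -0.008, -0.996]] [15.4, 593.3, 970.6]
wrist [[309.70691628693146, 0.0, 317.1446112481208], [0.0, 309.70691628693146, 197.92566552887718], [0.0, 0.0, 1.0]] [[0.43, 0.903, -0.001], [0.876, -0.416, 0.244], [0.22, -0.106, -0.97]] [-624.2, -26.4, 389.9]
```

View pics/scene0.png

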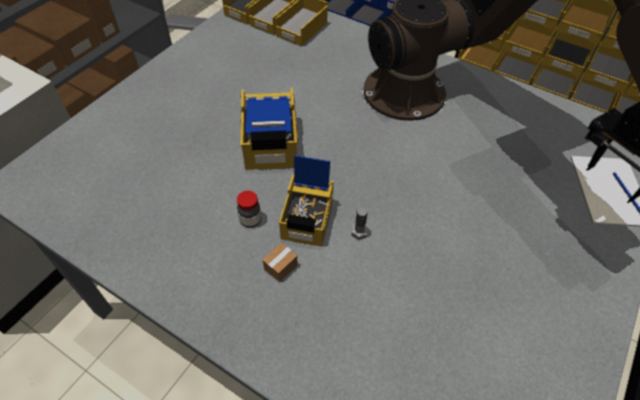

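View pics/top0.png

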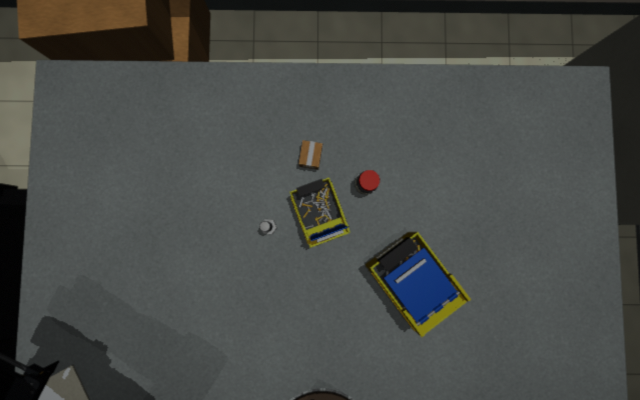

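View pics/wrist0.png

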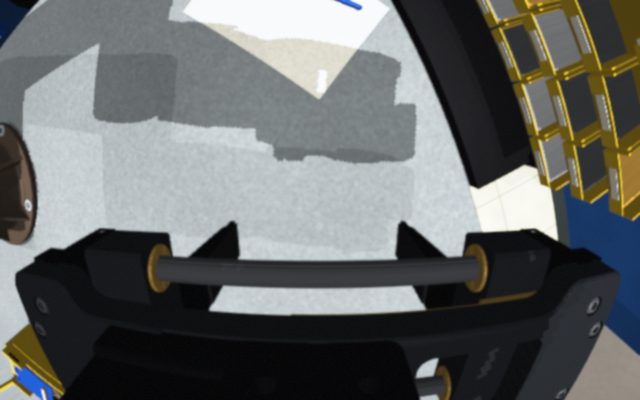

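Two bins: the small one at top (320,212), with the flap up, and the large one at top (420,285), with the flap flat. The job needs the smaller, upright one. I'll confirm that in a crop and measure it.

```bash
cat > h.py <<'E'
import numpy as np,cv2
def load(n,k=0): return dict(np.load(f"/tmp/{n}{k}.npz"))
def cloud(c):
    d=c["depth"];v,u=np.mgrid[:d.shape[0],:d.shape[1]]
    K=c["mtx"];X=np.stack([(u-K[0,2])/K[0,0]*d,(v-K[1,2])/K[1,1]*d,d],-1)
    W=(X-c["t"])@c["R"]; W[d==0]=np.nan
    return W
E
python3 - <<'E'
from h import *
a=load("top");b=load("scene")
A=cv2.resize(a["pixels"][160:260,260:390],None,fx=6,fy=5.9,interpolation=2)[:590]
cv2.imwrite("pics/ctop.png",A)
cv2.imwrite("pics/cscene.png",cv2.resize(b["pixels"][145:285,225:385],None,fx=4,fy=4,interpolation=2))
for n,c,roi in(("top",a,(170,255,280,355)),("scene",b,(150,250,275,340))):
    W=cloud(c);y0,y1,x0,x1=roi
    P=W[y0:y1,x0:x1].reshape(-1,3);hsv=cv2.cvtColor(c["pixels"],cv2.COLOR_BGR2HSV)[y0:y1,x0:x1].reshape(-1,3)
    ok=np.isfinite(P[:,0])
    yel=ok&(hsv[:,0]>18)&(hsv[:,0]<35)&(hsv[:,1]>120)&(hsv[:,2]>70)
    blu=ok&(hsv[:,0]>100)&(hsv[:,0]<130)&(hsv[:,1]>120)&(hsv[:,2]>30)
    Q=P[yel];print(n,"yel",len(Q),Q.min(0).round(),Q.max(0).round())
    T=Q[(Q[:,2]>55)&(Q[:,2]<95)];r=cv2.minAreaRect(T[:,:2].astype(np.float32));print("rect",r)
    B=P[blu];print("blue",len(B),np.percentile(B,[2,50,98],axis=0).round())
    print(np.percentile(Q[:,2],[5,25,50,75,95]).round())
for n,c in(("top",a),("scene",b)):
    W=cloud(c)
    for nm,p in {"top":dict(bolt=(267,227),jar=(369,181),carton=(311,154),lip=(312,187)),"scene":dict(bolt=(361,215),jar=(247,200),carton=(281,260),lip=(301,225))}[n].items():
        print(n,nm,W[p[1],p[0]].round(1))
E
```

```text
top yel 863 [471. -66.  -3.] [646.  80.  87.]
rect ((555.8424072265625, 10.688247680664062), (138.73464965820312, 105.47106170654297), 20.83340835571289)
blue 129 [[494. -42.  76.]
 [509.  -7. 155.]
 [525.  27. 165.]]
[40. 52. 66. 69. 84.]
scene yel 919 [ 433. -149.    0.] [638.  81.  90.]
rect ((518.2642822265625, -18.535079956054688), (256.7152099609375, 132.336669921875), 37.78208923339844)
blue 950 [[494. -42.  76.]
 [509.  -6. 122.]
 [524.  29. 163.]]
[10. 45. 63. 70. 84.]
top bolt [519.1 130.2  90.9]
top jar [ 628.1 -104.8   86.2]
top carton [698.3  31.   46.6]
top lip [613.7  27.9  78.1]
scene bolt [530.2 140.7  87.8]
scene jar [635.5 -99.7  87.2]
scene carton [704.2  40.8  45.7]
scene lip [621.8  39.5  79.8]
```

```bash
sleep 1; ls pics
```

```text
cscene.png
ctop.png
scene0.png
top0.png
wrist0.png
```

View pics/ctop.png

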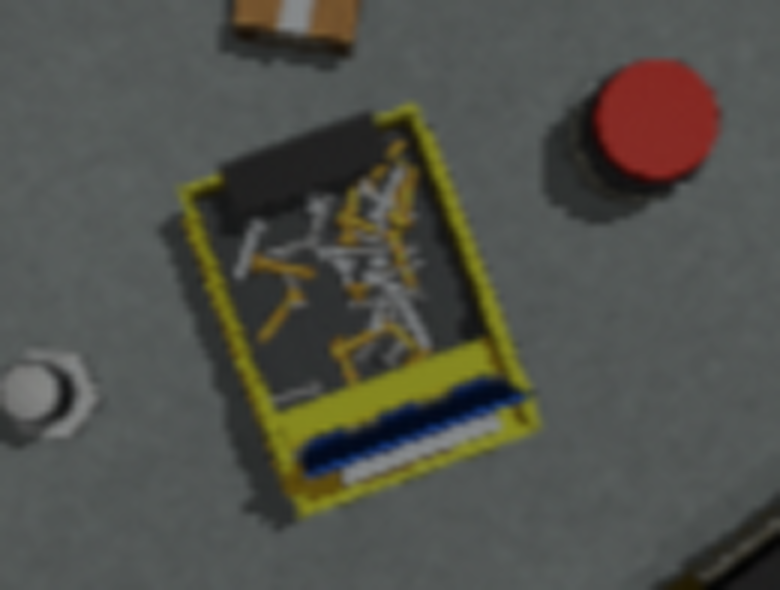

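View pics/cscene.png

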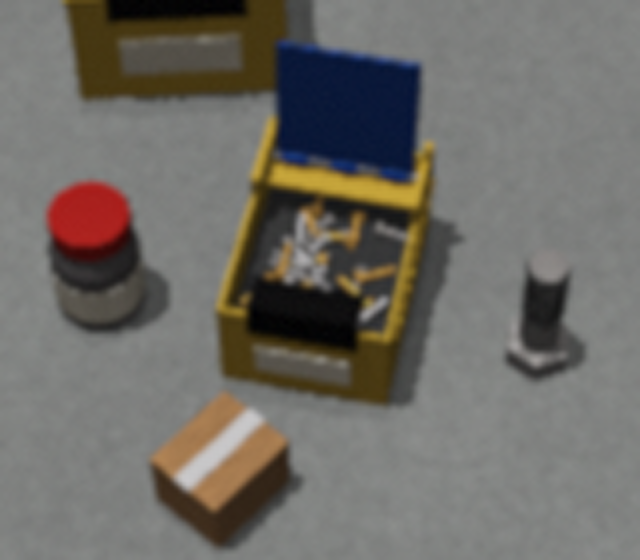

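The crops show the small bin: flap upright, lip at crop (300,170) and cheeks by the hinge. The large bin's flap is already flat, so it is the decoy. Next I'll refine the bin pose and the flap angle.

Run:
```python
from h import *
from scipy.optimize import minimize
for n,roi in(("top",(170,255,280,355)),("scene",(150,250,275,340))):
    c=load(n);W=cloud(c);y0,y1,x0,x1=roi
    P=W[y0:y1,x0:x1].reshape(-1,3);hsv=cv2.cvtColor(c["pixels"],cv2.COLOR_BGR2HSV)[y0:y1,x0:x1].reshape(-1,3)
    ok=np.isfinite(P[:,0])&(np.hypot(P[:,0]-556,P[:,1]-11)<100)
    yel=ok&(hsv[:,0]>18)&(hsv[:,0]<35)&(hsv[:,1]>120)&(hsv[:,2]>60)&(P[:,2]>55)&(P[:,2]<92)
    blu=ok&(hsv[:,0]>100)&(hsv[:,0]<130)&(hsv[:,1]>120)&(hsv[:,2]>30)
    T=P[yel]
    # 2%-98% extents for the yaw minimizing box area
    best=None
    for a in np.radians(np.arange(10,32,.25)):
        e=np.array([np.cos(a),np.sin(a)]);f=np.array([-e[1],e[0]])
        u=T[:,:2]@e;v=T[:,:2]@f
        lu,hu=np.percentile(u,[1,99]);lv,hv=np.percentile(v,[1,99])
        s=(hu-lu)*(hv-lv)
        if best is None or s<best[0]: best=(s,np.degrees(a),hu-lu,hv-lv,e*(lu+hu)/2+f*(lv+hv)/2)
    print(n,len(T),best)
    B=P[blu];
    for z0,z1 in((76,90),(90,110),(110,130),(130,150),(150,170)):
        m=(B[:,2]>z0)&(B[:,2]<z1)
        if m.sum()>8:
            Q=B[m]; p=np.polyfit(Q[:,1],Q[:,0],1); print("  z",Q[:,2].mean().round(1),"cent",np.median(Q,0).round(1),"y",Q[:,1].min().round(),Q[:,1].max().round(),"yaw",np.degrees(np.arctan(-p[0])).round(1), "x at line", p.round(3))
    bk=ok&(hsv[:,2]<60)&(P[:,2]>76)&(P[:,2]<92)&(P[:,0]>580)
    Q=P[bk];print(" lip",len(Q),Q.mean(0).round(1),cv2.minAreaRect(Q[:,:2].astype(np.float32)))
    wh=ok&(hsv[:,1]<60)&(hsv[:,2]>110)&(P[:,2]>95);Q=P[wh];print(" ridge",len(Q),len(Q) and (Q.mean(0).round(1),Q.min(0).round(),Q.max(0).round()))
```

```text
top 645 (np.float64(14359.872124034036), np.float64(20.5), np.float64(137.2980475882233), np.float64(104.58904825144614), array([555.46074299,  10.74083127]))
  z 82.4 cent [515.8  -9.   81.6] y -35.0 27.0 yaw 20.7 x at line [-3.78000e-01  5.11948e+02]
  z 100.8 cent [513.4  -7.1 100.7] y -41.0 29.0 yaw 20.6 x at line [-3.7600e-01  5.1019e+02]
  z 161.0 cent [506.7  -6.7 162.5] y -45.0 29.0 yaw 20.7 x at line [-3.79000e-01  5.03734e+02]
 lip 247 [612.7  32.6  81.2] ((612.672119140625, 32.677276611328125), (21.118715286254883, 63.17627716064453), 20.699283599853516)
 ridge 71 (array([501.4, -11. , 149.8]), array([489., -37., 147.]), array([511.,  14., 153.]))
scene 576 (np.float64(13327.911860346943), np.float64(21.0), np.float64(132.23717234190138), np.float64(100.78793749375862), array([559.04388607,  13.65632051]))
  z 83.0 cent [511.8  -5.2  83.2] y -42.0 31.0 yaw 20.9 x at line [-3.81000e-01  5.09598e+02]
  z 100.3 cent [510.3  -5.3 101. ] y -43.0 31.0 yaw 20.6 x at line [-3.76000e-01  5.08048e+02]
  z 120.0 cent [508.2  -5.6 120. ] y -43.0 31.0 yaw 20.7 x at line [-3.78000e-01  5.06241e+02]
  z 140.1 cent [507.   -7.4 139.9] y -44.0 30.0 yaw 20.8 x at line [-3.81000e-01  5.04454e+02]
  z 157.8 cent [506.5  -9.3 157.9] y -45.0 29.0 yaw 20.0 x at line [-3.65000e-01  5.03231e+02]
 lip 248 [613.7  33.   82.4] ((611.3199462890625, 31.549076080322266), (27.215240478515625, 63.652584075927734), 19.18160057067871)
 ridge 1 (array([488.4,  27.4, 164.1]), array([488.,  27., 164.]), array([488.,  27., 164.]))
```

```bash
python3 -m inch '[0.031,0,-0.031,0,0,0,1, 0.031,0,-0.031,0,0,0,1, 0.031,0,-0.031,0,0,0,1, 0.031,0,-0.031,0,0,0,1, 0.031,0,-0.031,0,0,0,1, 0.031,0,-0.031,0,0,0,1, 0.031,0,-0.031,0,0,0,1]'
cat > d.py <<'E'
# bin frame and needed shift in tool axes: python3 d.py U V Z [yawdeg]
import sys,numpy as np
from scipy.spatial.transform import Rotation as R
from cell import env
s=env.state();p=s["eef_pos"];T=R.from_euler("xyz",s["tcp_rot"])
a=np.radians(20.7);e=np.array([np.cos(a),np.sin(a),0]);f=np.array([-e[1],e[0],0])
print("t",s["t"],"u,v,z",(p@e).round(1),(p@f).round(1),p[2].round(1),"rot",s["tcp_rot"].round(3),"F(u,v,z)",(s["ft_force"]@e).round(1),(s["ft_force"]@f).round(1),s["ft_force"][2].round(1),"op",round(s["opening"],2),"j",s["joints"].round(2))
if len(sys.argv)>3:
    U,V,Z=map(float,sys.argv[1:4]);g=U*e+V*f+np.array([0,0,Z])
    print("tool shift mm",T.inv().apply(g-p).round(1))
    D=R.from_euler("xyz",[-np.pi/2,0,a]);print("turn deg",np.degrees((T.inv()*D).as_rotvec()).round(2))
E
python3 d.py 440 -186 214
```

```text
t: 0.85
eef_pos: [371.3, 273.7, 214.6]
tcp_rot: [-1.571, -0.0, -0.444]
ft_force: [1.6, 1.0, -0.8]
opening: 0.465
t 0.85 u,v,z 444.1 124.7 214.6 rot [-1.571 -0.    -0.444] F(u,v,z) 1.8 0.4 -0.8 op 0.46 j [ 0.49  0.26  1.94  0.    0.94 -0.64]
tool shift mm [ 221.1    0.6 -218.4]
turn deg [-0.000e+00 -4.611e+01  1.000e-02]
```

```bash
python3 -m inch '[0.031,0,-0.031,0,0,0,1, 0.031,0,-0.031,0,0,0,1, 0.031,0,-0.031,0,0,0,1, 0.031,0,-0.031,0,0,0,1, 0.031,0,-0.031,0,0,0,1, 0.031,0,-0.031,0,0,0,1, 0.031,0,-0.031,0,0,0,1]'
python3 -m inch '[0,0,0,0,-7.7,0,1, 0,0,0,0,-7.7,0,1, 0,0,0,0,-7.7,0,1, 0,0,0,0,-7.7,0,1, 0,0,0,0,-7.7,0,1, 0,0,0,0,-7.6,0,1]'
python3 d.py 440 -186 128
```

```text
t: 1.55
eef_pos: [474.2, -15.7, 214.7]
tcp_rot: [-1.571, -0.0, -0.444]
ft_force: [1.2, 0.5, 0.1]
opening: 0.006
t: 2.15
eef_pos: [473.9, -13.8, 214.5]
tcp_rot: [-1.571, 0.0, 0.366]
ft_force: [0.3, 0.5, -0.4]
opening: 0.0
t 2.15 u,v,z 438.4 -180.4 214.5 rot [-1.571  0.     0.366] F(u,v,z) 0.4 0.3 -0.4 op 0.0 j [-0.17  0.28  1.92  0.    0.95 -2.11]
tool shift mm [ 1.6 86.5 -5.6]
turn deg [-0.01  0.28 -0.01]
```

```bash
python3 -m inch '[0,0.03,-0.0055,0,0.3,0,1, 0,0.03,0,0,0,0,1, 0,0.0265,0,0,0,0,1, 0,0,0,0,0,0,1]'
python3 d.py
python3 - <<'E'
from cell import env
import cv2,numpy as np
for n in("scene","top"):
    c=env.read_camera(n);np.savez(f"/tmp/{n}1.npz",**c)
    p=c["pixels"][145:265,245:365] if n=="scene" else c["pixels"][160:260,260:390]
    cv2.imwrite(f"pics/{n}1.png",cv2.resize(p,None,fx=5,fy=5,interpolation=2))
E
```

```text
t: 2.55
eef_pos: [474.4, -18.8, 125.7]
tcp_rot: [-1.568, 0.005, 0.355]
ft_force: [-0.1, 0.8, 0.4]
opening: 0.004
t 2.55 u,v,z 437.2 -185.3 125.7 rot [-1.568  0.005  0.355] F(u,v,z) 0.2 0.8 0.4 op 0.0 j [-0.18  0.41  2.01  0.    0.72 -2.11]
```

View pics/scene1.png

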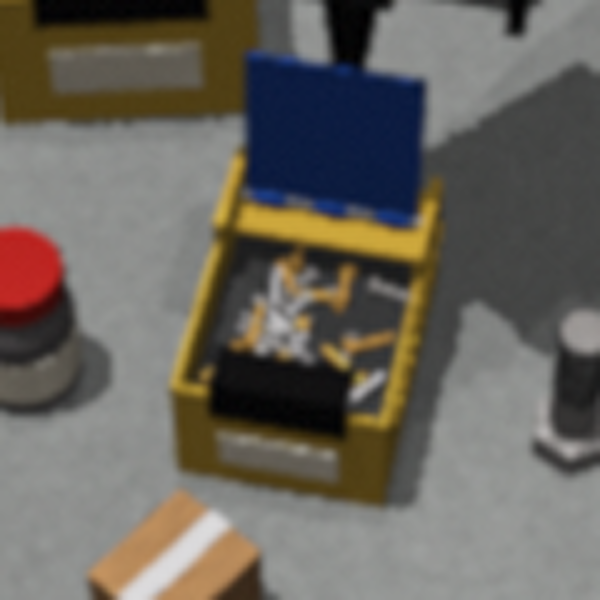

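View pics/top1.png

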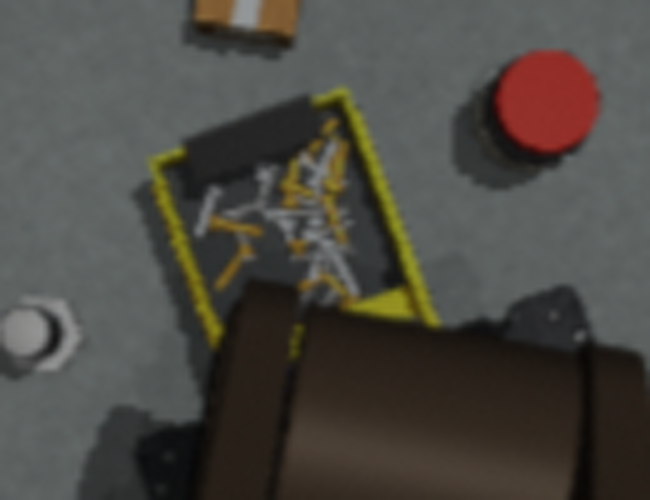

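The fingertips are behind the middle of the flap (scene crop 345,30), with the flap still standing. Pushing over.

```bash
python3 -m inch '[0.0075,-0.0005,0,0,0,0,1, 0.0075,-0.0005,0,0,0,0,1, 0.0075,-0.0005,0,0,0,0,1, 0.0075,-0.0005,0,0,0,0,1, 0.0075,-0.0005,0,0,0,0,1, 0.0075,-0.0005,0,0,0,0,1]'
python3 d.py 497 -186 124
python3 - <<'E'
from cell import env
import cv2,numpy as np
for n in("scene",):
    c=env.read_camera(n);np.savez(f"/tmp/{n}2.npz",**c)
    p=c["pixels"][145:265,245:365]
    cv2.imwrite(f"pics/{n}2.png",cv2.resize(p,None,fx=5,fy=5,interpolation=2))
E
```

```text
t: 3.25
eef_pos: [518.7, -3.0, 131.2]
tcp_rot: [-1.571, 0.0, 0.356]
ft_force: [-0.7, -0.1, -0.7]
opening: 0.005
t 3.25 u,v,z 484.1 -186.1 131.2 rot [-1.571  0.     0.356] F(u,v,z) -0.7 0.1 -0.7 op 0.0 j [-0.13  0.45  1.91  0.    0.78 -2.06]
tool shift mm [12.9  7.2  0.2]
turn deg [-0.01 -0.32 -0.  ]
```

View pics/scene2.png

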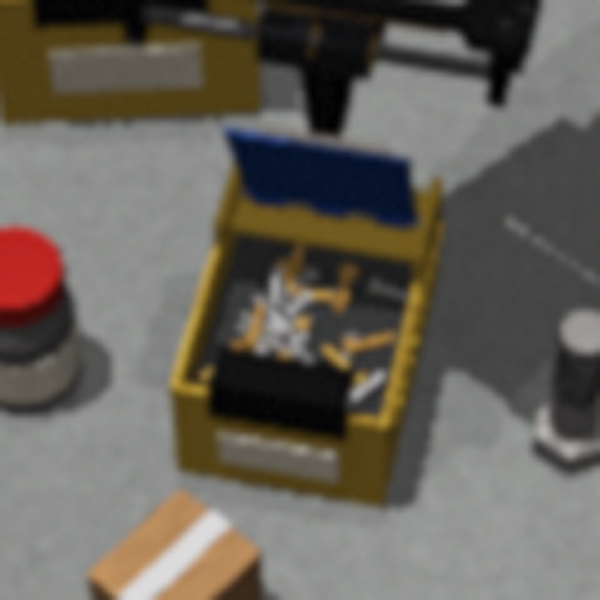

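The flap is tilting about 30° with under 1 N, and the bin hasn't moved. Following the arc.

```bash
python3 -m inch '[0.0065,0.003,0,0,0,0,1, 0.0065,0.003,0,0,0,0,1, 0.006,0.005,0,0,0,0,1, 0.006,0.005,0,0,0,0,1, 0.005,0.006,0,0,0,0,1, 0.005,0.006,0,0,0,0,1]'
python3 d.py 525 -186 89
python3 - <<'E'
from cell import env
import cv2,numpy as np
for n in("scene",):
    c=env.read_camera(n);np.savez(f"/tmp/{n}3.npz",**c)
    p=c["pixels"][145:265,245:365]
    cv2.imwrite(f"pics/{n}3.png",cv2.resize(p,None,fx=5,fy=5,interpolation=2))
E
```

```text
t: 3.9
eef_pos: [551.1, 9.0, 102.4]
tcp_rot: [-1.571, 0.0, 0.356]
ft_force: [-1.5, -0.8, 0.4]
opening: 0.005
t 3.9 u,v,z 518.7 -186.4 102.4 rot [-1.571  0.     0.356] F(u,v,z) -1.7 -0.2 0.4 op 0.01 j [-0.1   0.53  1.86  0.    0.76 -2.03]
tool shift mm [ 6.3 13.4  0.4]
turn deg [-0.01 -0.32 -0.02]
```

View pics/scene3.png

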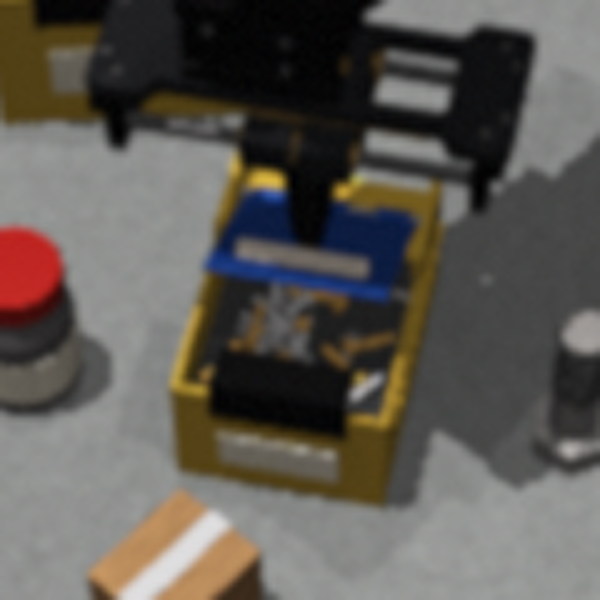

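Flap at about 30°, with the fingertips on its face behind the ridge (scene crop 310,240). Pressing down flat.

```bash
python3 -m inch '[0.003,0.007,0,0,0,0,1, 0.003,0.007,0,0,0,0,1, 0.001,0.006,0,0,0,0,1, 0.001,0.005,0,0,0,0,1, 0,0.003,0,0,0,0,1, 0,0,0,0,0,0,1]'
python3 d.py 527 -186 73.5
python3 - <<'E'
from cell import env
import cv2,numpy as np
for n in("scene",):
    c=env.read_camera(n);np.savez(f"/tmp/{n}4.npz",**c)
    p=c["pixels"][145:265,245:365]
    cv2.imwrite(f"pics/{n}4.png",cv2.resize(p,None,fx=5,fy=5,interpolation=2))
E
```

```text
t: 4.55
eef_pos: [558.3, 11.7, 74.7]
tcp_rot: [-1.571, 0.0, 0.356]
ft_force: [-0.2, 0.2, 1.6]
opening: 0.002
t 4.55 u,v,z 526.4 -186.4 74.7 rot [-1.571  0.     0.356] F(u,v,z) -0.1 0.2 1.6 op 0.0 j [-0.1   0.58  1.86  0.    0.7  -2.02]
tool shift mm [0.6 1.2 0.4]
turn deg [-0.01 -0.33 -0.01]
```

View pics/scene4.png

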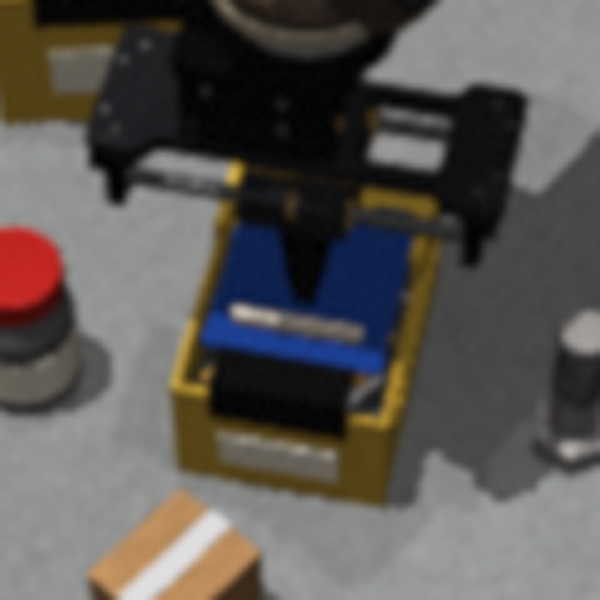

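```bash
python3 -m inch '[0,0.001,0,0,0,0,1, 0,0.001,0,0,0,0,1, 0,0,0,0,0,0,1]'; python3 d.py
```

```text
t: 4.9
eef_pos: [558.4, 11.7, 73.5]
tcp_rot: [-1.571, -0.0, 0.356]
ft_force: [-1.4, 0.4, 4.4]
opening: 0.005
t 4.9 u,v,z 526.5 -186.5 73.5 rot [-1.571 -0.     0.356] F(u,v,z) -1.2 0.8 4.4 op 0.01 j [-0.1   0.58  1.86  0.    0.7  -2.02]
```

```bash
python3 -m inch '[0,0.0005,0,0,0,0,1, 0.002,0,0,0,0,0,1, 0.002,0,0,0,0,0,1]'; python3 d.py
cat > snap.py <<'E'
import sys
from cell import env
import cv2,numpy as np
k=sys.argv[1];c=env.read_camera("scene");np.savez(f"/tmp/scene{k}.npz",**c)
cv2.imwrite(f"pics/scene{k}.png",cv2.resize(c["pixels"][180:250,270:350],None,fx=8,fy=8,interpolation=2))
from h import cloud
W=cloud(c);P=W[180:250,270:350].reshape(-1,3);hsv=cv2.cvtColor(c["pixels"],cv2.COLOR_BGR2HSV)[180:250,270:350].reshape(-1,3)
a=np.radians(20.7);e=np.array([np.cos(a),np.sin(a),0]);f=np.array([-e[1],e[0],0])
B=P[np.isfinite(P[:,0])&(hsv[:,0]>100)&(hsv[:,0]<130)&(hsv[:,1]>120)&(hsv[:,2]>30)]
u=B@e;print("blue u",np.percentile(u,[2,98]).round(1),"z slope",np.polyfit(u,B[:,2],1).round(3),"z",np.percentile(B[:,2],[5,50,95]).round(1))
w=P[np.isfinite(P[:,0])&(hsv[:,1]<70)&(hsv[:,2]>100)&(P[:,2]>74)&(P[:,2]<95)];u=w@e;m=(u>535)&(u<580);print("ridge u",len(u[m]),np.percentile(u[m],[5,50,95]).round(1) if m.any() else "")
E
python3 snap.py 5
```

```text
t: 5.2
eef_pos: [561.9, 13.0, 73.2]
tcp_rot: [-1.571, 0.0, 0.356]
ft_force: [-2.6, -1.9, 8.3]
opening: 0.005
t 5.2 u,v,z 530.2 -186.5 73.2 rot [-1.571  0.     0.356] F(u,v,z) -3.0 -0.8 8.3 op 0.01 j [-0.09  0.59  1.85 -0.    0.71 -2.02]
blue u [494.2 575.3] z slope [ 0.088 28.493] z [71.7 75.  83.2]
ridge u 63 [553.5 557.8 560. ]
```

View pics/scene5.png

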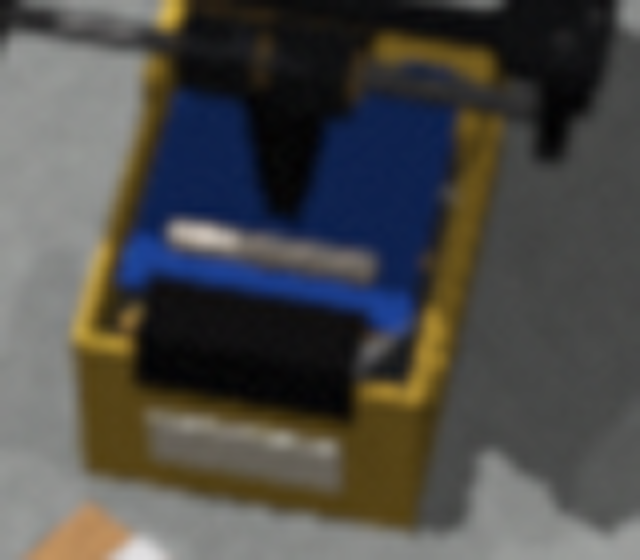

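Flap flat (tip z 73.2, 8 N down), edge at the lip and just below it. Friction has already carried the slide a few mm. Continuing along to the ridge while keeping it pressed.

```bash
python3 -m inch '[0.0025,0,0,0,0,0,1, 0.0025,0,0,0,0,0,1, 0.0025,0,0,0,0,0,1, 0.0025,0,0,0,0,0,1]'; python3 d.py;python3 snap.py 6
```

```text
t: 5.65
eef_pos: [571.3, 16.5, 73.2]
tcp_rot: [-1.571, 0.0, 0.356]
ft_force: [-3.7, -0.8, 7.5]
opening: 0.007
t 5.65 u,v,z 540.2 -186.5 73.2 rot [-1.571  0.     0.356] F(u,v,z) -3.7 0.5 7.5 op 0.01 j [-0.09  0.6   1.83 -0.    0.72 -2.01]
blue u [503.  579.6] z slope [ 0.1   21.163] z [70.7 75.1 79.1]
ridge u 57 [563.4 567.6 570. ]
```

View pics/scene6.png

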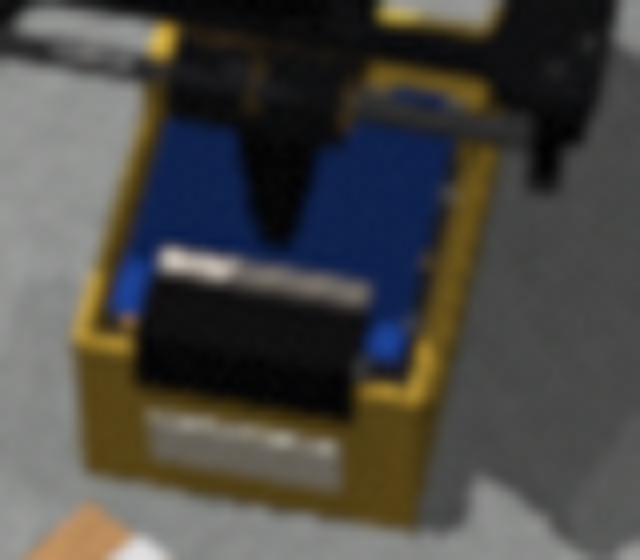

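The edge is under the lip (crop 260,300); slide is about 14 mm by the ridge position. Pushing on until the tips bear on the ridge.

```bash
python3 -m inch '[0.0025,0,0,0,0,0,1, 0.0025,0,0,0,0,0,1, 0.0025,0,0,0,0,0,1, 0.0025,0,0,0,0,0,1]'; python3 d.py;python3 snap.py 7; python3 -m inch '[0.002,0,0,0,0,0,1, 0.001,0,0,0,0,0,1]'; python3 d.py;python3 -m inch '[0.001,0,0,0,0,0,1, 0.001,0,0,0,0,0,1]'; python3 d.py
```

```text
t: 6.1
eef_pos: [580.0, 19.7, 73.1]
tcp_rot: [-1.57, 0.002, 0.356]
ft_force: [-5.5, -2.4, 9.3]
opening: 0.001
t 6.1 u,v,z 549.5 -186.5 73.1 rot [-1.57   0.002  0.356] F(u,v,z) -6.0 -0.3 9.3 op 0.0 j [-0.08  0.61  1.8  -0.    0.74 -2.01]
blue u [494.6 583.6] z slope [ 0.156 -8.925] z [71.3 75.  82.2]
ridge u 24 [561.4 569.3 571.7]
t: 6.35
eef_pos: [582.9, 20.8, 73.0]
tcp_rot: [-1.57, 0.002, 0.356]
ft_force: [-5.2, -2.5, 7.5]
opening: 0.004
t 6.35 u,v,z 552.6 -186.6 73.0 rot [-1.57   0.002  0.356] F(u,v,z) -5.8 -0.5 7.5 op 0.0 j [-0.08  0.61  1.8  -0.    0.74 -2.  ]
t: 6.55
eef_pos: [584.6, 21.5, 73.0]
tcp_rot: [-1.57, 0.002, 0.356]
ft_force: [-10.0, -3.6, 8.6]
opening: 0.006
t 6.55 u,v,z 554.4 -186.5 73.0 rot [-1.57   0.002  0.356] F(u,v,z) -10.7 0.1 8.6 op 0.01 j [-0.08  0.61  1.79 -0.    0.74 -2.  ]
```

View pics/scene7.png

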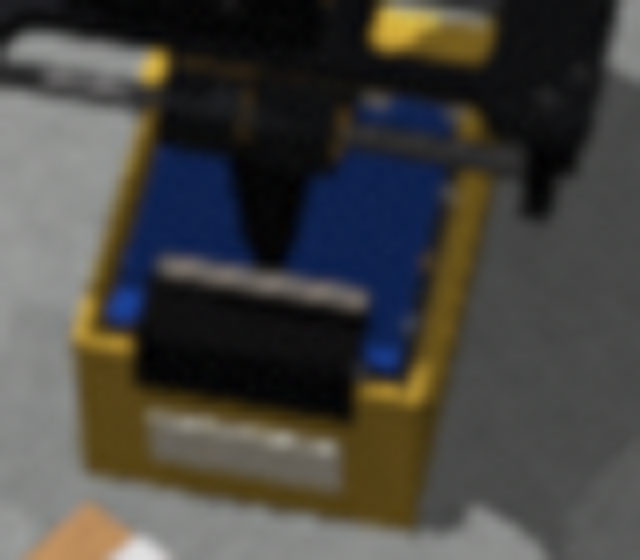

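Push force jumped to 10.7 N, so the ridge is against the end stop. One last small nudge, then lift straight off.

```bash
python3 -m inch '[0.001,0,0,0,0,0,1, 0,0,0,0,0,0,1, 0,0,0,0,0,0,1]'; python3 d.py; python3 -m inch '[-0.0015,-0.002,0,0,0,0,1, 0,-0.003,0,0,0,0,1, 0,-0.005,0,0,0,0,1, 0,-0.01,0,0,0,0,1, 0,-0.02,0,0,0,0,1,0,-0.03,0,0,0,0,1,0,-0.03,0,0,0,0,1]'; python3 d.py; python3 snap.py 8
```

```text
t: 6.85
eef_pos: [584.6, 21.6, 72.8]
tcp_rot: [-1.57, 0.004, 0.356]
ft_force: [-10.3, -4.0, 8.9]
opening: 0.002
t 6.85 u,v,z 554.4 -186.5 72.8 rot [-1.57   0.004  0.356] F(u,v,z) -11.0 -0.1 8.9 op 0.0 j [-0.08  0.61  1.79 -0.    0.74 -2.  ]
t: 7.55
eef_pos: [585.8, 21.8, 174.6]
tcp_rot: [-1.571, -0.002, 0.356]
ft_force: [0.9, -0.5, -1.1]
opening: 0.002
t 7.55 u,v,z 555.7 -186.7 174.6 rot [-1.571 -0.002  0.356] F(u,v,z) 0.6 -0.8 -1.1 op 0.0 j [-0.08  0.48  1.7   0.    0.96 -2.  ]
blue u [495.2 580.4] z slope [3.6000e-02 5.6573e+01] z [73.  76.8 80. ]
ridge u 37 [568.  570.2 572.1]
```

View pics/scene8.png

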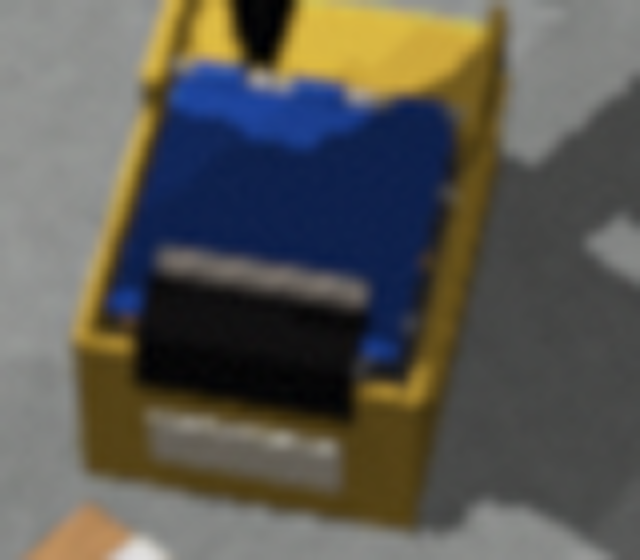

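The flap holds down by itself under the lip (slope 0.036 rad, ridge at u = 570.2, where fully home is 570.6). I'll back away and check from the top camera.

```bash
python3 -m inch '[0,-0.03,0,0,0,0,1, 0,-0.03,0,0,0,0,1, 0,-0.02,0.03,0,0,0,1, 0,0,0.045,0,0,0,1, 0,0,0.045,0,0,0,1, 0,0,0.045,0,0,0,1, 0,0,0.045,0,0,0,1, 0,0,0.045,0,0,0,1,0,0,0,0,0,0,1,0,0,0,0,0,0,1]'; python3 snap.py 9
python3 - <<'E'
from cell import env
from h import *
c=env.read_camera("top")
cv2.imwrite("pics/top9.png",cv2.resize(c["pixels"][130:260,250:390],None,fx=4.5,fy=4.5,interpolation=2))
a0=load("top");W0=cloud(a0);W1=cloud(c)
def fit(c,W):
    r=(slice(130,260),slice(250,390));h=cv2.cvtColor(c["pixels"],cv2.COLOR_BGR2HSV)[r];P=W[r]
    ok=np.isfinite(P[...,0]);o={}
    o["jar"]=np.median(P[ok&((h[...,0]<8)|(h[...,0]>172))&(h[...,1]>150)&(P[...,2]>78)],0)
    o["carton"]=np.median(P[ok&(P[...,2]>38)&(P[...,2]<52)&(P[...,0]>660)],0)
    o["bolt"]=np.median(P[ok&(P[...,2]>80)&(P[...,1]>110)&(P[...,0]<560)],0)
    L=ok&(h[...,2]<60)&(P[...,2]>76)&(P[...,2]<92)&(P[...,0]>595)&(P[...,0]<640)&(P[...,1]>-10)&(P[...,1]<75)
    o["lip"]=P[L].mean(0)
    return o
A,B=fit(a0,W0),fit(c,W1)
for k in A: print(k,A[k].round(1),B[k].round(1))
E
```

```text
t: 8.6
eef_pos: [496.3, 261.7, 253.5]
tcp_rot: [-1.571, -0.002, 0.358]
ft_force: [-0.1, -0.8, -0.7]
opening: 0.003
blue u [494.5 581. ] z slope [ 0.056 45.863] z [72.3 76.8 80.4]
ridge u 83 [565.7 569.3 571.9]
jar [ 630.7 -104.7   84.8] [ 630.6 -104.7   84.7]
carton [700.7  33.6  45.2] [700.8  33.6  44.9]
bolt [521.4 137.2  89.5] [521.4 137.2  89.3]
lip [613.1  32.2  81.2] [612.9  31.7  81.3]
```

View pics/top9.png

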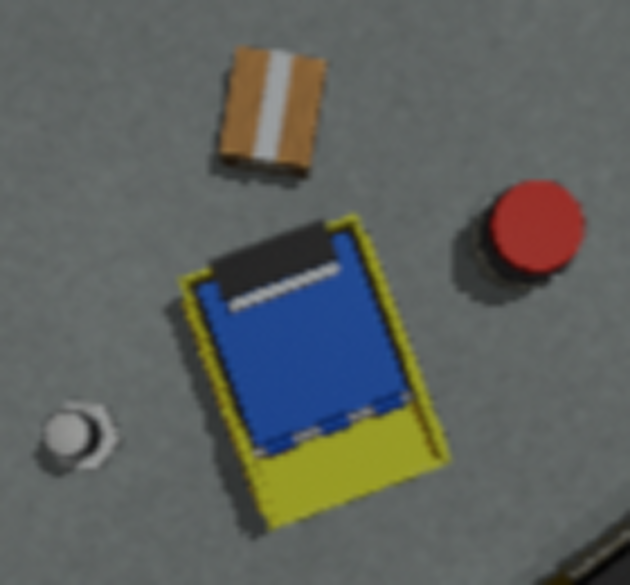

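The top view shows the flap flat, its edge under the lip (crop 275,260) and the ridge close to the lip. The bin and the bystanders have moved less than 1 mm. Handing in.

```bash
python3 -c "
from cell import env
print(env.job_done())"
```

```text
the job is handed in; nothing more can be done
None
```

The small yellow bin is shut and the job is handed in at about 8.7 s. I folded the flap over with closed fingertips, pressed it flat with about 8 N, slid it until the push force rose to 11 N at the end stop, then lifted off.

**Last checks:**
- **Slide:** the ridge sat 16.5–17.6 mm along its 18 mm travel, above the 14 mm needed.
- **Flap angle:** it stays down by itself under the lip. The fitted slope was 0.036 rad just after lift-off and 0.056 rad in the last picture. That fit is rough because it includes ridge and bar pixels, but both are under the 0.08 limit.
- **Bin and bystanders:** the bin and the bolt, jar and carton moved less than 1 mm, and the arm was clear of everything.

**Different from plan:** friction under the pressed fingertips carried most of the slide before they reached the ridge. The first few mm went as soon as the flap was flat, and the ridge itself took only the final push against the stop.

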